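Jack up the pie riser's foot and hold it

TASK

Lift the handled basket of jars off the display riser and hang it by its handle on the hook of the stand. Then stand the small jack with its saddle centred under the riser's lift pad and let go of it, press its pump handle right down once as a trial, let it come right back up, and press it right down a second time. Finish while still holding the handle down, so that the riser's feet stay raised off the counter on the jack alone; leave the other goods where they are.

Things in the scene. Friction and masses are not known exactly. Their poses are not given: they have to be found in the camera images.
- basket_handle (a point): Middle of the top bar of the basket's fixed handle, an arch of 10 mm round steel bar. The straight level top bar runs along the point's y axis, 106 mm long, its axis (this point) 130 mm above the basket's underside, z up; clear opening below it 75 mm high, 96 mm wide. The basket starts on the riser deck. Gripped 30 mm to one side along y, the bar's middle stays free for the hook.
- basket: The basket: open wooden box 80 mm (x) by 110 mm (y), 45 mm high, with three small jam jars fast inside (up to 50 mm high), about 0.25 kg; origin at the centre of its underside, axes as for its handle.
- hook_seat (a point): Where the basket's handle is to rest: top of the hook's level arm, 250 mm above the counter. The arm is an 8 mm round bar along the stand's x axis, from the post (16 mm thick, 100 mm away at +x, no higher than the arm) to 18 mm past this point at -x, where it bends up and ends 34 mm past this point, 20 mm above the arm's top. Go in over the tip, from -x.
- hook_stand: Fixed stand with the hook; origin on the counter straight below the hook seat, x axis towards the post (round base of 110 mm below the post).
- jack_grip (a point): Centre of the part of the jack to grip: an upright aluminium block 44 mm (x) by 40 mm (y), from the base plate up to 75 mm; this point is 55 mm above the jack's underside. The jack's x axis points from here to the saddle, whose centre is 100 mm away at y = 0; the handle is on the -x side.
- jack: The loose jack, about 0.8 kg; origin on its underside, below the grip block. Base plate 280 mm (x from -152 to +128) by 80 mm, 12 mm thick.
- saddle_top (a point): Centre of the top of the saddle, a steel disc 36 mm across, 58 mm above the counter when down. It rises straight up by 62 mm per radian of the handle, 28 mm in all.
- handle_end (a point): Centre of the top face of the flat rubber paddle (44 x 40 mm) at the end of the pump handle, where to push down. The handle's pivot is at jack x = -30, y = 0, height 68 mm, and the paddle 115 mm from it. Handle up, this point is 108 mm above the counter and at jack x = -138; pressed right down 57 mm above it at x = -145.
- jack_handle (a joint): Angle of the pump handle (rad): 0 up (it springs back there when let go), 0.45 right down at its stop. Pushing it down takes 2 to 6 N free and up to about 15 N with the riser on the saddle; the saddle meets the pad at about 0.22 to 0.23.
- lift_pad (a point): Centre of the underside of the lift pad, a round black rubber pad 40 mm across under the steel tab (60 mm wide, top 85 mm high) that sticks out level from the riser's free end; a bolt head on top of the tab marks it. 72 mm above the counter at rest, about 13 mm higher when jacked. The tab's end is 30 mm out from the pad's centre.
- riser: Fixed hinge bracket of the riser; origin on the counter straight below the lift pad at rest; x axis points from the pad along the riser to its hinge, 360 mm away, 90 mm high. The jack goes in along this x axis with its own x axis the same way.
- riser_deck: The riser's wooden deck, 300 mm long by 240 mm wide, top 105 mm above the counter, 1.5 kg, beginning 45 mm from the pad's centre; its two feet stand 70 mm from the pad's centre, 100 mm to either side. Hinged at its far end, about y; the origin lies on the hinge. It rests level on its feet and tips up when lifted.
- tart: Bystander: small tart in a foil tin, 90 mm across, 41 mm high, on the riser deck; origin at the centre of its underside. Leave it alone.
- pie_b: Bystander: pie, 150 mm across, 41 mm high; origin at the centre of its underside. Leave it alone.
- jar: Bystander: jar, 60 mm across, 90 mm high; origin at the centre of its underside. Leave it alone.
- bowl: Bystander: white bowl, 100 mm across, 45 mm high; origin at the centre of its underside. Leave it alone.

How it is judged (in metres and radians):
On the way, in this order (a step that is already met when the one before it is completed fails the run):
1. the basket hangs by its handle on the hook, let go (contact force between basket and hook_stand above 0.8 N and distance between basket_handle and hook_seat below 0.035 m and angle between basket_handle's own z axis and vertical below 0.35 rad and contact force between the fingers and basket below 0.3 N), for 0.3 s.
2. the jack stands let go, saddle under the lift pad, handle up (horizontal distance between saddle_top and lift_pad below 0.015 m and angle between jack_grip's own z axis and vertical below 0.05 rad and height (world z) of jack below 0.004 m and value of joint jack_handle below 0.1 rad and contact force between the fingers and jack below 0.3 N), for 0.2 s.
3. trial stroke: handle right down, pad raised by the jack (horizontal distance between saddle_top and lift_pad below 0.015 m and angle between jack_grip's own z axis and vertical below 0.05 rad and height (world z) of jack below 0.004 m and value of joint jack_handle above 0.36 rad and height (world z) of lift_pad above 0.078 m and contact force between jack and riser_deck above 3 N), for 0.1 s.
4. handle back up, riser down on its feet again (value of joint jack_handle below 0.08 rad and height (world z) of lift_pad below 0.0755 m), for 0.1 s.
At the end, for the whole second after the job is handed in: Basket hangs released on the hook (handle within 35 mm of the seat, tilt under 0.35 rad); jack flat, saddle within 15 mm of the pad's centre; fingers hold the handle down (over 0.36 of 0.45 rad), the pad over 78 mm high, borne by the jack (over 3 N), not by the arm (all of step 1 and all of step 3 and contact force between each of the arm, the fingers and riser_deck below 0.5 N and contact force between the fingers and jack above 1 N); the arm keeps its last pose, push and grip.
It fails at once if a bystander is displaced by more than 40 mm (distance of any of tart, pie_b, jar, bowl from where it was at the start of the episode above 0.04 m).
It fails at once if the robot pushes or lifts the riser itself (contact force between any of the arm, the fingers and riser_deck above 8 N).
It also fails if it takes over 72 s, if anything falls off the work surface, if the arm or the gripper's body presses on something with over 40 N, if the wrist force passes 120 N, or if a joint passes its speed limit or range.

ROBOT

A 6-joint arm with a two-finger parallel gripper is mounted at the origin on the work surface. World frame = base frame: x ahead of the robot, y to its left, z up, the work surface at z = 0. Lengths are in m, angles in degrees, forces in N, time in s.
With the tool pointing down it reaches from about 0.225 to 0.725 m from the base axis. Payload 3.1 kg.
Tool frame: the origin (TCP) lies between the finger pads; the fingertips stand env.tcp_to_tips ahead of it and the grasp point (between the pads) lies 11 mm behind it (env.tcp_to_tips is the distance from the TCP to the fingertips, in m); z points along the fingers, y is the direction in which the jaws open and shut (so a half turn about z gives the same grasp; the last joint's range is limited). The gripper opens to 85 mm and grips with 20 to 120 N. Pads are 22 mm wide; open, the fingers measure 114 mm over their backs; the gripper's body (76 mm by 85 mm) begins 54 mm behind the grasp point. The pads swing forward as they close: fully open they stand 13 mm farther back than shut.
Start: joints at [67.048, 2.75, 5.684, 92.934, 0, 82.678], TCP at [0.141, 0.506, 0.239] pointing down, gripper open.
Joint ranges: [-166.93, 166.93], [-56.73, 111.36], [-69.38, 81.34], [-121.58, 131.49], [-85.45, 84.26], [-180, 180]. Speed limits (degrees/s): [159.86, 159.86, 180, 180, 180, 180].

INTERFACE

Orientations are given as a 3x3 rotation matrix whose columns are the frame's x, y, z axes.
In Python, from cell import env, eyes, sign_off gives the robot as it stands.
- The arm moves only by the tool play_rows, never from a script. Its argument "increments" is a list of rows, each a list of 2 entries, a list of its own where there are three numbers: the shift along the world's x, y, z in m, then the turn, a rotation vector about the world's x, y, z in degrees. A call has 1 to 12 rows; each row shifts and turns the commanded pose from where the row before left it; what a row does not reach is not made up. A row lasts 1/10 s, in which the tool goes at most 50 mm and 8.59 degrees, less where a joint would pass 70% of its speed; a pose out of reach is approached as far as the arm can. A call with a gripper value outside its range is refused whole. "fingers" is the gripper's target within -1 to 1 (fully open at 1, half-way at 0, shut at -1), set as the call begins (left out, the last holds). The fingers move at their own pace and stop on an object; "squeeze" is the grip in N (left out, the last holds). Time passes only in rows, so rows that do not move let the fingers close. It gives the time, the measured TCP pose, the force and the opening at its end, in the units of the state.
- env.observe(): the state, without advancing time (a new reading comes with each control period).
- eyes.capture(name): name is "scene" or "top"; returns a dict with "color" (480x640x3 uint8, red, green, blue), "K" (3x3 intrinsics, pixels), "cam_to_world" (4x4, takes a point from camera to world coordinates). Camera axes: x right, y down, z forward; pixel columns grow to the right and rows downward; lengths in m; the calibration is good to about 2 mm. A picture is of the moment at which its call begins. There is no depth.
- sign_off(): hands the job in, once; it reports no verdict.
The state is a dict: "time": time; "joint_positions": joint angles; "qvel": joint speeds; "tau": joint torques, N m; "eef_pos": TCP position; "ee_rot": TCP orientation; "contact_force": force on the tool from outside, world axes, zero at the start; "wrist_torque": the same for the moment, N m; "opening": finger opening in m.
Only numpy, scipy, OpenCV 4.12 (cv2) and the standard library are available. Lean on these libraries where they do the work, as an engineer would, in place of code of your own. Each camera call takes 0.05 s, during which the arm holds its last target.

## Working session

There is one attempt and no reset: what is moved stays moved. The work goes in short steps, Python scripts to look and compute and a tool call to move; the robot and the scene stay as the last step left them, time stands still between calls to the robot, and variables do not carry over. Pictures are saved under pics/ and viewed, and the job is handed in when it is done.

Besides the shell and the picture viewer there is one more tool, called as name(argument=value, ...) on one line, values as JSON. play_rows: Moves the arm, as the interface text tells. Its arguments: {"type":"object","properties":{"increments":{"type":"array","items":{"type":"array"}},"fingers":{"type":"number"},"squeeze":{"type":"number"}},"required":["increments"]}

```bash
ls; mkdir -p pics
python3 - <<'E'
from cell import env, eyes
import cv2
print(env.observe(), env.tcp_to_tips)
for n in("scene","top"):
    c=eyes.capture(n); cv2.imwrite(f"pics/{n}0.png",c["color"][:,:,::-1]); print(n,c["K"],c["cam_to_world"])
E
```

```text
pics
{'time': 0.0, 'joint_positions': array([6.70489023e+01, 2.79141799e+00, 5.59088732e+00, 9.29326222e+01,
       5.82302873e-04, 8.26786330e+01]), 'qvel': array([ 0.06004541, -0.03078416,  0.03257125,  0.07009478,  0.06755333,
       -0.01213689]), 'tau': array([ 8.07415363e-04, -3.38774550e+01,  3.20019615e+01,  2.00646714e-02,
       -8.47917363e-06, -1.86003341e-06]), 'eef_pos': array([0.14121351, 0.50503974, 0.23812416]), 'ee_rot': array([[-9.63022751e-01,  2.69418526e-01, -9.15573433e-04],
       [ 2.69419908e-01,  9.63020431e-01, -2.13602177e-03],
       [ 3.06232085e-04, -2.30371127e-03, -9.99997300e-01]]), 'contact_force': array([-0.8475892 , -0.00319003,  1.40154357]), 'wrist_torque': array([ 0.00772721, -0.016796  , -0.04638134]), 'opening': 0.08534662402242675} 0.008
scene [[616.48713577   0.         314.96756101]
 [  0.         616.48713577 242.74476569]
 [  0.           0.           1.        ]] [[ 0.53024417  0.7117305  -0.46073943  1.33966965]
 [ 0.84784279 -0.44387902  0.29005866 -0.44840774]
 [ 0.00193103 -0.54443651 -0.83879983  1.54806058]
 [ 0.          0.          0.          1.        ]]
top [[525.83327869   0.         319.83133374]
 [  0.         525.83327869 237.0500469 ]
 [  0.           0.           1.        ]] [[-0.0058759  -0.9882993   0.15241377  0.35280373]
 [-0.99988945  0.00788855  0.01260384  0.02957087]
 [-0.01365869 -0.15232287 -0.9882364   1.43731298]
 [ 0.          0.          0.          1.        ]]
```

View pics/scene0.png

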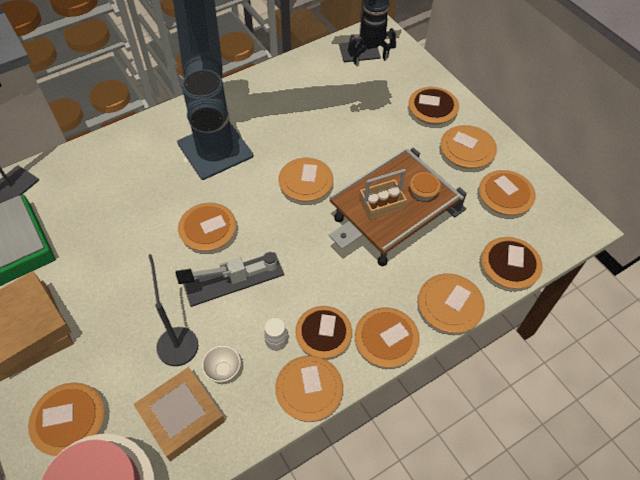

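View pics/top0.png

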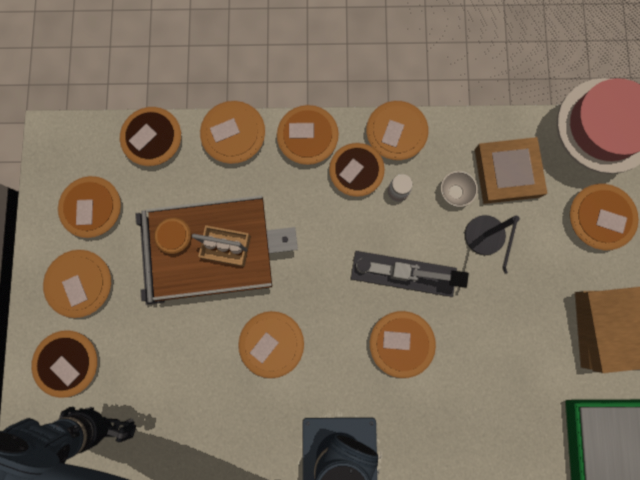

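The top view shows the riser at (205,248) with its tab at (285,240), the basket at (222,246), the jack at (405,272) with saddle left and paddle right, and the hook stand at (490,235). I'll zoom in next.

Run:
```python
import cv2
t=cv2.imread("pics/top0.png"); s=cv2.imread("pics/scene0.png")
def z(im,x0,y0,w,h,f,n): cv2.imwrite("pics/"+n,cv2.resize(im[y0:y0+h,x0:x0+w],None,fx=f,fy=f,interpolation=cv2.INTER_CUBIC))
z(t,130,190,180,120,4.4,"t_riser.png")
z(t,340,200,190,110,4.2,"t_jack.png")
z(s,320,130,150,140,4.2,"s_riser.png")
z(s,130,240,170,140,4.2,"s_jack.png")
```

```text
(no output)
```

View pics/t_riser.png

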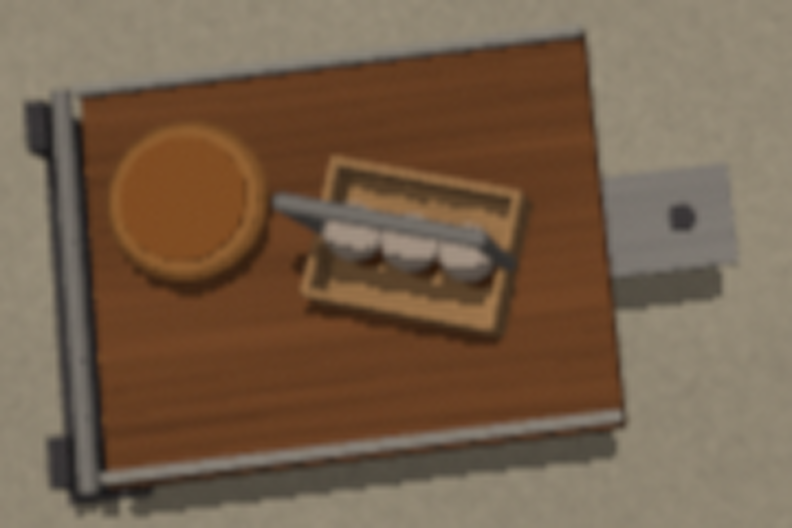

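View pics/t_jack.png

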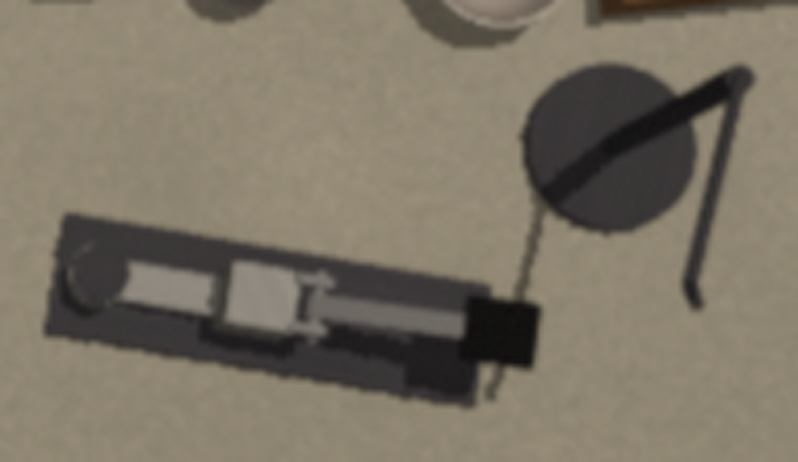

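View pics/s_riser.png

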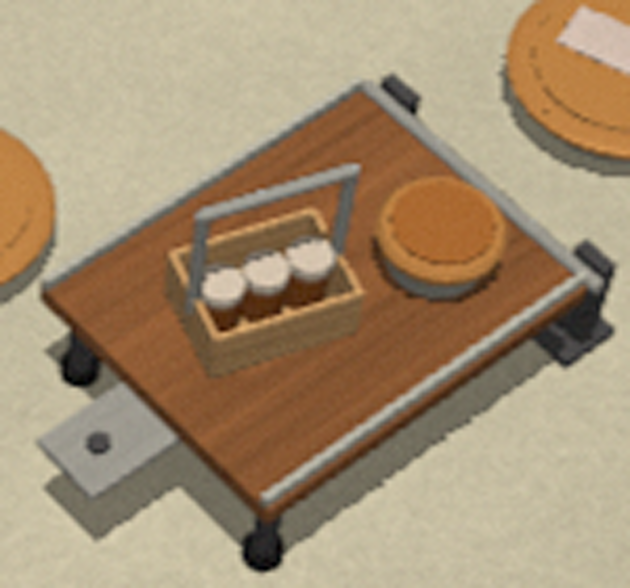

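View pics/s_jack.png

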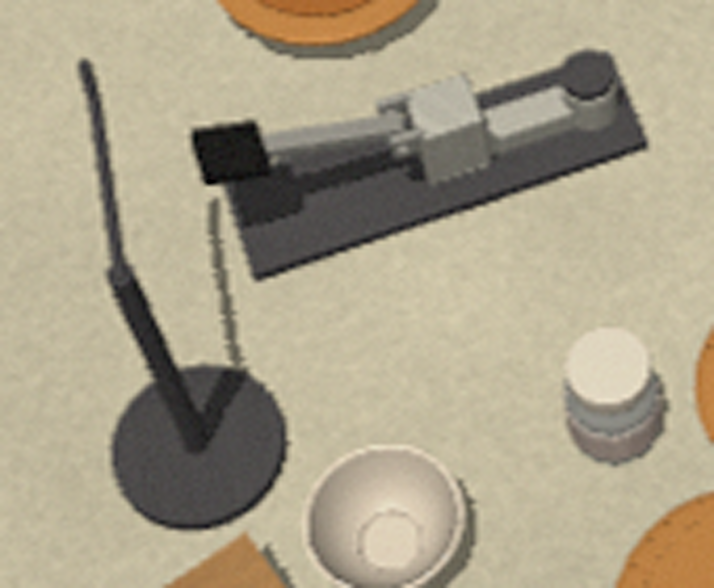

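```bash
cat > h.py <<'E'
import numpy as np
C={"top":(np.array([[525.83327869,0,319.83133374],[0,525.83327869,237.0500469],[0,0,1]]),np.array([[-0.0058759,-0.9882993,0.15241377,0.35280373],[-0.99988945,0.00788855,0.01260384,0.02957087],[-0.01365869,-0.15232287,-0.9882364,1.43731298]])),
"scene":(np.array([[616.48713577,0,314.96756101],[0,616.48713577,242.74476569],[0,0,1]]),np.array([[0.53024417,0.7117305,-0.46073943,1.33966965],[0.84784279,-0.44387902,0.29005866,-0.44840774],[0.00193103,-0.54443651,-0.83879983,1.54806058]]))}
def ray(cam,u,v):
    K,T=C[cam]; d=T[:,:3]@np.linalg.inv(K)@[u,v,1]; return T[:,3],d
def at(cam,u,v,z):
    o,d=ray(cam,u,v); return (o+d*(z-o[2])/d[2]).round(4)
def crop(x0,y0,f): return lambda x,y:((x+.5)/f-.5+x0,(y+.5)/f-.5+y0)
def proj(cam,p):
    K,T=C[cam]; q=K@(T[:,:3].T@(np.asarray(p)-T[:,3])); return (q[:2]/q[2]).round(1)
def tri(a,b):
    o1,d1=ray(*a);o2,d2=ray(*b)
    s=np.linalg.lstsq(np.c_[d1,-d2],o2-o1,rcond=None)[0]
    p,q=o1+s[0]*d1,o2+s[1]*d2; return ((p+q)/2).round(4),np.linalg.norm(p-q).round(4)
E
python3 - <<'E'
from h import *
tr=crop(130,190,4.4);tj=crop(340,200,4.2);sr=crop(320,130,4.2);sj=crop(130,240,4.2)
def two(n,t,s,z):
    r=[]
    if t: r.append(at("top",*t,z))
    if s: r.append(at("scene",*s,z))
    if t and s: r.append(tri(("top",*t),("scene",*s)))
    print(n,*r)
two("barL",tr(277,203),sr(355,170),.235)
two("barR",tr(488,240),sr(200,213),.235)
two("bolt",tr(682,217),sr(98,442),.088)
two("tab1",tr(730,165),sr(38,441),.085)
two("tab2",tr(737,262),sr(93,496),.085)
two("deckUR",tr(584,35),sr(43,288),.105)
two("deckLR",tr(623,418),sr(265,508),.105)
two("hookPost",tj(740,78),sj(120,272),.25)
two("hookbend",tj(690,285),None,.25)
two("hooktip",tj(697,303),sj(85,64),.266)
two("basecen",tj(610,148),sj(199,446),.006)
two("saddle",tj(99,273),sj(588,72),.058)
two("paddle",tj(503,332),sj(232,152),.108)
two("block",tj(262,296),sj(444,111),.075)
for n,t,s in(("b1",(67,214),None),("b2",(490,286),None),("b3",(473,405),(258,279)),("b4",(45,333),None),("b5",None,(648,147))):
    two(n,t and tj(*t),s and sj(*s),.012)
E
```

```text
barL [0.5436 0.3405 0.235 ] [0.5462 0.3401 0.235 ] (array([0.5443, 0.3416, 0.2319]), np.float64(0.0007))
barR [0.5231 0.2285 0.235 ] [0.5221 0.2335 0.235 ] (array([0.5235, 0.2298, 0.2381]), np.float64(0.004))
bolt [0.5567 0.1383 0.088 ] [0.5571 0.1383 0.088 ] (array([0.5568, 0.1384, 0.0874]), np.float64(0.0002))
tab1 [0.5881 0.1102 0.085 ] [0.5333 0.1054 0.085 ] (array([0.5718, 0.0944, 0.147 ]), np.float64(0.0263))
tab2 [0.53  0.106 0.085] [0.5901 0.1127 0.085 ] (array([0.5471, 0.1247, 0.0137]), np.float64(0.033))
deckUR [0.6633 0.1953 0.105 ] [0.4382 0.1701 0.105 ] (array([0.5917, 0.1207, 0.3344]), np.float64(0.0972))
deckLR [0.4374 0.1704 0.105 ] [0.6682 0.1961 0.105 ] (array([ 0.4959,  0.2632, -0.1902]), np.float64(0.1455))
hookPost [ 0.576  -0.4035  0.25  ] [ 0.578  -0.4047  0.25  ] (array([ 0.5764, -0.4046,  0.2473]), np.float64(0.0002))
hookbend [ 0.4632 -0.3698  0.25  ]
hooktip [ 0.4522 -0.3675  0.266 ] [ 0.4516 -0.3666  0.266 ] (array([ 0.4522, -0.3669,  0.2671]), np.float64(0.0006))
basecen [ 0.576  -0.4051  0.006 ] [ 0.5764 -0.4051  0.006 ] (array([ 0.5761, -0.4052,  0.0055]), np.float64(0.0002))
saddle [ 0.4913 -0.0665  0.058 ] [ 0.4933 -0.0675  0.058 ] (array([ 0.4916, -0.0667,  0.0549]), np.float64(0.0001))
paddle [ 0.449  -0.3043  0.108 ] [ 0.4534 -0.3036  0.108 ] (array([ 0.4499, -0.3042,  0.1035]), np.float64(0.0025))
block [ 0.4746 -0.1655  0.075 ] [ 0.4789 -0.1678  0.075 ] (array([ 0.4751, -0.1665,  0.0685]), np.float64(0.0002))
b1 [ 0.5345 -0.0496  0.012 ]
b2 [ 0.4856 -0.3214  0.012 ]
b3 [ 0.4094 -0.3071  0.012 ] [ 0.4915 -0.3213  0.012 ] (array([ 0.42  , -0.3227, -0.1042]), np.float64(0.026))
b4 [ 0.4573 -0.0342  0.012 ]
b5 [ 0.5413 -0.0509  0.012 ]
```

play_rows(increments=[[[0.0332,-0.0159,0.0068],[0,0,-7.1]],[[0.0332,-0.0159,0.0068],[0,0,-7.1]],[[0.0332,-0.0159,0.0068],[0,0,-7.1]],[[0.0332,-0.0159,0.0068],[0,0,-7.1]],[[0.0332,-0.0159,0.0068],[0,0,-7.1]],[[0.0332,-0.0159,0.0068],[0,0,-7.1]],[[0.0332,-0.0159,0.0068],[0,0,-7.1]],[[0.0332,-0.0159,0.0068],[0,0,-7.1]],[[0.0332,-0.0159,0.0068],[0,0,-7.1]],[[0.0332,-0.0159,0.0068],[0,0,-7.1]],[[0.0332,-0.0159,0.0068],[0,0,-7.1]],[[0.0332,-0.0159,0.0068],[0,0,-7.1]]], fingers=1, squeeze=100)

```text
time: 1.3
eef_pos: [0.5409, 0.3139, 0.3204]
ee_rot: [[0.193, 0.981, -0.001], [0.981, -0.193, -0.0], [-0.001, -0.001, -1.0]]
contact_force: [0.4, 0.4, 0.5]
opening: 0.0853
```

play_rows(increments=[[[-0.001,0.0005,-0.035],[0,0,0]],[[0,0,-0.035],[0,0,0]],[[0,0,-0.026],[0,0,0]],[[0,0,0],[0,0,0]]])

```text
time: 1.7
eef_pos: [0.536, 0.3138, 0.2181]
ee_rot: [[0.188, 0.982, -0.011], [0.982, -0.188, -0.005], [-0.007, -0.01, -1.0]]
contact_force: [-0.1, 0.8, 0.6]
opening: 0.0856
```

Run:
```python
from cell import eyes
import cv2
a=eyes.capture("scene")["color"][130:270,320:470,::-1]
cv2.imwrite("pics/g1.png",cv2.resize(a,None,fx=4,fy=4,interpolation=2))
```

```text
(no output)
```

View pics/g1.png

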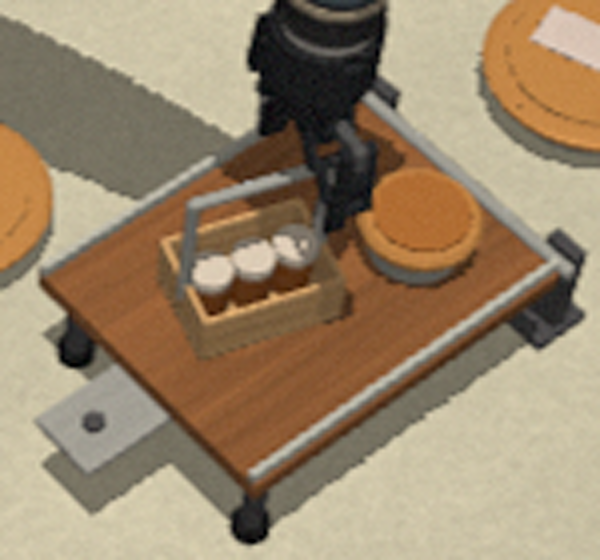

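The fingers straddle the bar near its far end; closing.

play_rows(increments=[[[0,0,0],[0,0,0]],[[0,0,0],[0,0,0]],[[0,0,0],[0,0,0]],[[0,0,0],[0,0,0]],[[0,0,0],[0,0,0]],[[0,0,0],[0,0,0]]], fingers=-1, squeeze=100)

```text
time: 2.35
eef_pos: [0.5395, 0.3154, 0.2259]
ee_rot: [[0.188, 0.982, 0.002], [0.982, -0.188, 0.001], [0.001, 0.002, -1.0]]
contact_force: [0.8, 0.6, 3.5]
opening: 0.0069
```

play_rows(increments=[[[0,0,0.01],[0,0,0]],[[0,0,0.02],[0,0,0]],[[0,0,0.03],[0,0,0]],[[0,0,0.03],[0,0,0]],[[0,0,0.01],[0,0,0]],[[0,0,0],[0,0,0]]])

```text
time: 2.95
eef_pos: [0.5395, 0.3156, 0.3277]
ee_rot: [[0.188, 0.982, 0.004], [0.982, -0.188, 0.002], [0.003, 0.003, -1.0]]
contact_force: [0.8, 0.3, -2.0]
opening: 0.0069
```

Run:
```python
from cell import eyes
import cv2,numpy as np
a=eyes.capture("scene")["color"][80:270,300:470,::-1]
b=eyes.capture("top")["color"][170:320,100:310,::-1]
a=cv2.resize(a,(400,447),interpolation=2);b=cv2.resize(b,(400,286),interpolation=2)
o=np.zeros((447,800,3),np.uint8);o[:,:400]=a;o[:286,400:]=b
cv2.imwrite("pics/g2.png",o)
```

```text
(no output)
```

View pics/g2.png

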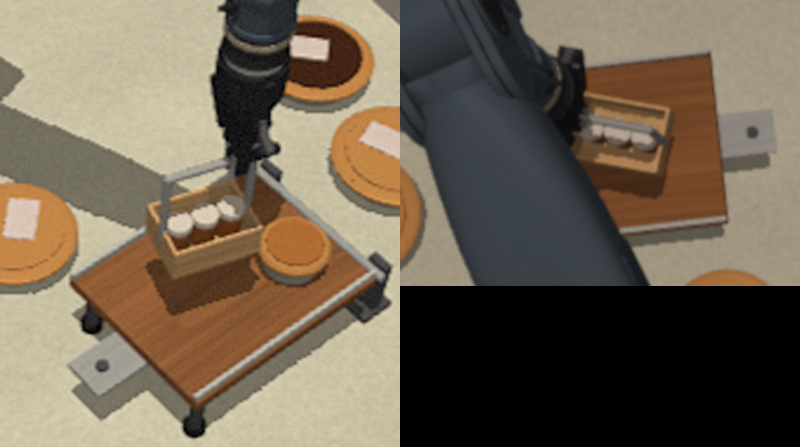

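Basket lifted level (2 N weight). Carry it to in front of the hook tip.

play_rows(increments=[[[-0.002,-0.01,0],[0,0,-0.3]],[[-0.005,-0.025,0],[0,0,-0.3]],[[-0.007,-0.035,0],[0,0,-0.3]],[[-0.008,-0.04,0],[0,0,-0.4]],[[-0.008,-0.04,0],[0,0,-0.4]],[[-0.008,-0.04,0],[0,0,-0.4]],[[-0.008,-0.04,0],[0,0,-0.4]],[[-0.008,-0.04,0],[0,0,-0.4]],[[-0.008,-0.04,0],[0,0,-0.4]],[[-0.008,-0.04,0],[0,0,-0.4]],[[-0.008,-0.04,0],[0,0,-0.4]],[[-0.008,-0.04,0],[0,0,-0.4]]])

```text
time: 4.25
eef_pos: [0.4509, -0.1162, 0.3234]
ee_rot: [[0.265, 0.964, -0.003], [0.964, -0.265, 0.001], [0.0, -0.003, -1.0]]
contact_force: [0.8, -1.0, -1.8]
opening: 0.0069
```

play_rows(increments=[[[-0.008,-0.04,0],[0,0,-0.4]],[[-0.01,-0.04,0],[0,0,-0.4]],[[-0.01,-0.04,0],[0,0,-0.4]],[[-0.01,-0.04,0],[0,0,-0.3]],[[-0.007,-0.03,0],[0,0,-0.3]],[[-0.003,-0.015,0],[0,0,0]],[[0,0,0],[0,0,0]],[[0,0,0],[0,0,0]]])

```text
time: 5.05
eef_pos: [0.4044, -0.3188, 0.3242]
ee_rot: [[0.295, 0.956, -0.001], [0.956, -0.295, 0.002], [0.002, -0.002, -1.0]]
contact_force: [-0.9, 0.5, -1.7]
opening: 0.0063
```

Run:
```python
from cell import eyes,env
import cv2,numpy as np
a=eyes.capture("scene")["color"][:,:,::-1]
b=eyes.capture("top")["color"][:,:,::-1]
cv2.imwrite("pics/k1s.png",cv2.resize(a[180:380,60:300],None,fx=3.2,fy=3,interpolation=2))
cv2.imwrite("pics/k1s.png",cv2.resize(a[180:380,60:300],None,fx=3,fy=3,interpolation=2))
cv2.imwrite("pics/k1t.png",cv2.resize(b[160:340,400:600],None,fx=3,fy=3,interpolation=2))
s=env.observe();print(s["eef_pos"],s["joint_positions"])
```

```text
[ 0.40500862 -0.31837421  0.32488402] [-4.56528394e+01  3.67344558e+00  1.65447269e+01  1.02912687e+02
  3.42891841e-02  6.13946067e+01]
```

View pics/k1s.png

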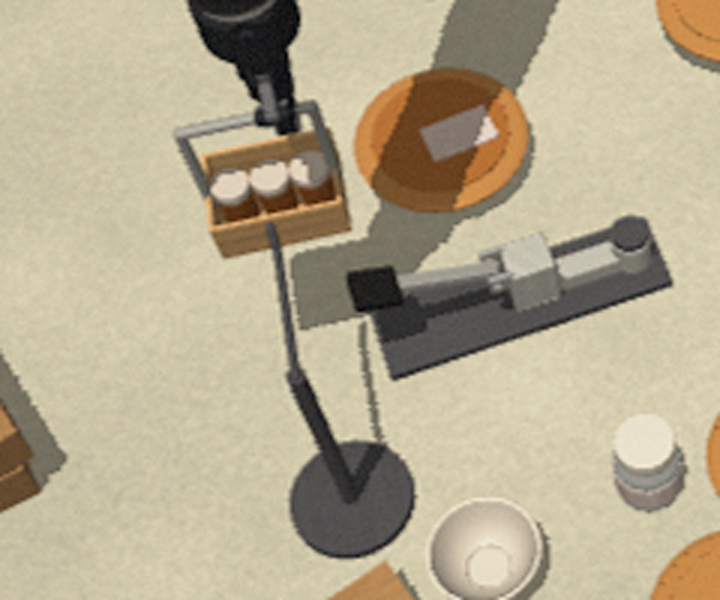

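View pics/k1t.png

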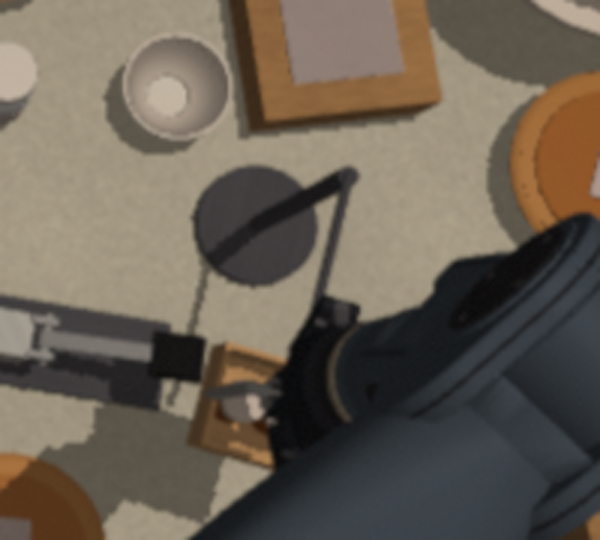

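Run:
```python
from h import *
c=crop(60,180,3);t=crop(400,160,3)
for z in (.33,.335,.34):
    a=at("scene",*c(180,134),z);b=at("scene",*c(316,104),z);print(z,a,b,(a+b)/2,np.linalg.norm(a-b))
print("L end top",at("top",*t(208,391),.335))
for p in((.4807,-.3754,.25),(.4635,-.3701,.25),(.4482,-.3654,.270)): print(proj("scene",p),(proj("scene",p)-[60,180])*3)
```

```text
0.33 [ 0.3779 -0.397   0.33  ] [ 0.4083 -0.2924  0.33  ] [ 0.3931 -0.3447  0.33  ] 0.10892804964746226
0.335 [ 0.3818 -0.3972  0.335 ] [ 0.4122 -0.2931  0.335 ] [ 0.397   -0.34515  0.335  ] 0.10844800597521374
0.34 [ 0.3858 -0.3975  0.34  ] [ 0.416  -0.2937  0.34  ] [ 0.4009 -0.3456  0.34  ] 0.10810402397690846
L end top [ 0.4089 -0.2661  0.335 ]
[152.8 268.5] [278.4 265.5]
[151.9 262.4] [275.7 247.2]
[149.4 252.8] [268.2 218.4]
```

play_rows(increments=[[[-0.001,-0.004,-0.015],[0,0,-0.3]],[[0,0,-0.025],[0,0,0]],[[0.01,-0.003,0],[0,0,0]],[[0.018,-0.006,0],[0,0,0]],[[0.018,-0.006,0],[0,0,0]],[[0.018,-0.005,0],[0,0,0]],[[0.015,-0.004,0],[0,0,0]],[[0.006,-0.002,0],[0,0,0]],[[0,0,0],[0,0,0]]])

```text
time: 6.05
eef_pos: [0.4903, -0.3494, 0.2855]
ee_rot: [[0.298, 0.955, 0.001], [0.955, -0.298, -0.001], [-0.0, 0.001, -1.0]]
contact_force: [-0.2, 0.1, -2.0]
opening: 0.0071
```

Run:
```python
from cell import eyes,env
import cv2,numpy as np
a=eyes.capture("scene")["color"][:,:,::-1]
cv2.imwrite("pics/k2s.png",cv2.resize(a[200:350,90:250],None,fx=4,fy=4,interpolation=2))
```

```text
(no output)
```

View pics/k2s.png

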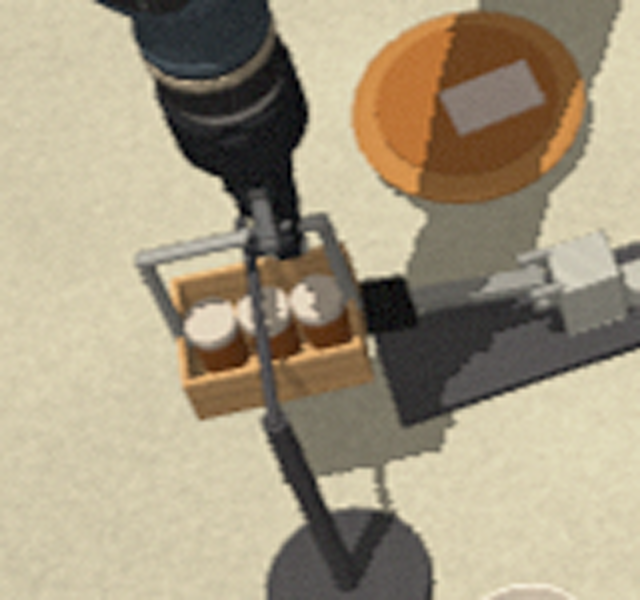

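play_rows(increments=[[[0,0,-0.015],[0,0,0]],[[0,0,-0.015],[0,0,0]],[[0,0,-0.006],[0,0,0]],[[0,0,0],[0,0,0]],[[0,0,0],[0,0,0]]])

```text
time: 6.6
eef_pos: [0.4887, -0.3497, 0.2497]
ee_rot: [[0.3, 0.954, 0.0], [0.954, -0.3, -0.0], [-0.0, 0.001, -1.0]]
contact_force: [0.0, 0.5, -2.3]
opening: 0.0066
```

play_rows(increments=[[[0,0,-0.003],[0,0,0]],[[0,0,-0.002],[0,0,0]],[[0,0,0],[0,0,0]]])

```text
time: 6.9
eef_pos: [0.4892, -0.3501, 0.2452]
ee_rot: [[0.3, 0.954, 0.002], [0.954, -0.3, -0.002], [-0.001, 0.002, -1.0]]
contact_force: [-0.4, -0.6, 0.7]
opening: 0.0066
```

Load has transferred to the hook; release.

play_rows(increments=[[[0,0,0],[0,0,0]],[[0,0,0],[0,0,0]],[[0,0,0],[0,0,0]],[[0,0,0],[0,0,0]],[[0,0,0],[0,0,0]]], fingers=1)

```text
time: 7.4
eef_pos: [0.4888, -0.3497, 0.2438]
ee_rot: [[0.3, 0.954, -0.0], [0.954, -0.3, 0.0], [0.0, -0.0, -1.0]]
contact_force: [0.1, -1.3, 0.4]
opening: 0.0781
```

play_rows(increments=[[[0,0,0.02],[0,0,0]],[[0,0,0.03],[0,0,0]],[[0,0,0.035],[0,0,0]],[[0,0,0],[0,0,0]]])

```text
time: 7.8
eef_pos: [0.49, -0.3507, 0.335]
ee_rot: [[0.3, 0.954, 0.007], [0.954, -0.299, -0.007], [-0.004, 0.009, -1.0]]
contact_force: [0.6, -0.3, 1.0]
opening: 0.0853
```

Run:
```python
from cell import eyes,env
import cv2,numpy as np
a=eyes.capture("scene")["color"][:,:,::-1]
cv2.imwrite("pics/k3s.png",cv2.resize(a[200:350,90:290],None,fx=4,fy=4,interpolation=2))
```

```text
(no output)
```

View pics/k3s.png

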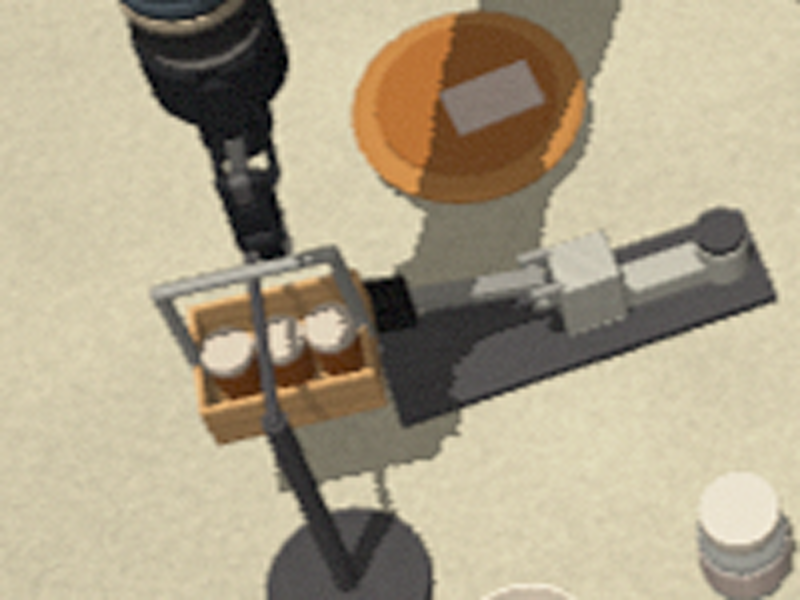

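The basket hangs level on the hook. Next I'll go above the jack's grip block.

play_rows(increments=[[[-0.001,0.02,0],[0,0,1.5]],[[-0.004,0.04,0],[0,0,1.5]],[[-0.004,0.045,-0.01],[0,0,1.5]],[[-0.004,0.045,-0.02],[0,0,1.5]],[[-0.002,0.034,-0.03],[0,0,1.5]],[[0,0,-0.04],[0,0,0]],[[0,0,-0.04],[0,0,0]],[[0,0,-0.03],[0,0,0]],[[0,0,0],[0,0,0]],[[0,0,0],[0,0,0]]])

```text
time: 8.85
eef_pos: [0.4729, -0.1652, 0.158]
ee_rot: [[0.172, 0.985, -0.002], [0.985, -0.172, 0.001], [0.001, -0.003, -1.0]]
contact_force: [-0.3, -0.6, -0.4]
opening: 0.0858
```

Run:
```python
from cell import eyes,env
import cv2,numpy as np
a=eyes.capture("scene")["color"][:,:,::-1]
cv2.imwrite("pics/j1s.png",cv2.resize(a[200:350,90:290],None,fx=4,fy=4,interpolation=2))
a=eyes.capture("top")["color"][:,:,::-1]
cv2.imwrite("pics/j1t.png",cv2.resize(a[180:330,330:530],None,fx=4,fy=4,interpolation=2))
s=env.observe();print(s["eef_pos"],s["joint_positions"])
from h import *
print(at("top",401,187,.09))
```

```text
[ 0.47491783 -0.16637614  0.16093212] [-2.69466157e+01 -9.03498770e-01 -6.92923706e+00  8.37860158e+01
  2.38738005e-04  7.29949244e+01]
[ 0.6919 -0.1672  0.09  ]
```

View pics/j1s.png

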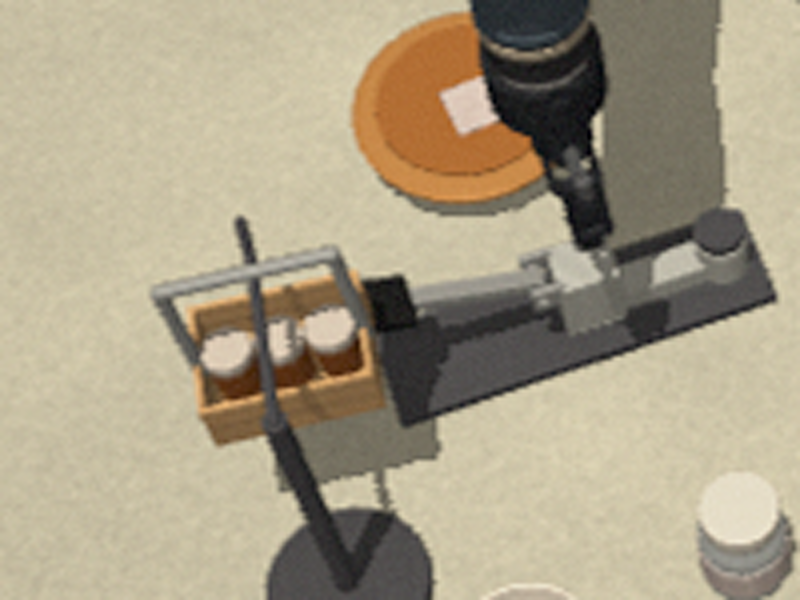

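View pics/j1t.png

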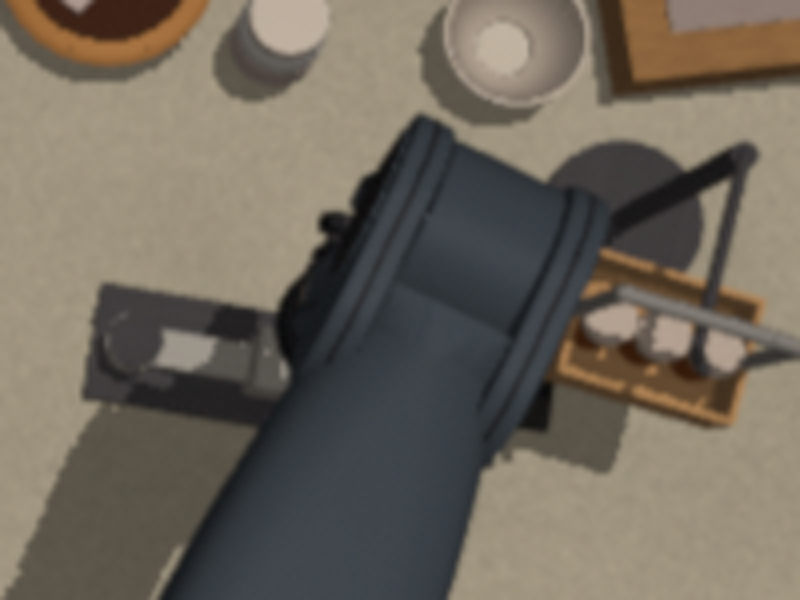

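play_rows(increments=[[[0,0,-0.03],[0,0,0]],[[0,0,-0.03],[0,0,0]],[[0,0,-0.03],[0,0,0]],[[0,0,-0.018],[0,0,0]],[[0,0,-0.007],[0,0,0]],[[0,0,0],[0,0,0]],[[0,0,0],[0,0,0]]])

```text
time: 9.65
eef_pos: [0.4755, -0.1666, 0.0462]
ee_rot: [[0.173, 0.985, 0.003], [0.985, -0.173, -0.002], [-0.001, 0.004, -1.0]]
contact_force: [-0.0, 0.0, 0.4]
opening: 0.0855
```

play_rows(increments=[[[0,0,0],[0,0,0]],[[0,0,0],[0,0,0]],[[0,0,0],[0,0,0]],[[0,0,0],[0,0,0]],[[0,0,0],[0,0,0]]], fingers=-1, squeeze=60)

```text
time: 10.15
eef_pos: [0.4748, -0.1661, 0.0449]
ee_rot: [[0.172, 0.985, 0.002], [0.985, -0.172, -0.001], [-0.0, 0.002, -1.0]]
contact_force: [1.2, -0.1, 3.4]
opening: 0.0391
```

play_rows(increments=[[[0,0,0.003],[0,0,0]],[[0,0,0.004],[0,0,0]],[[0,0,0],[0,0,0]],[[0,0,0],[0,0,0]]])

```text
time: 10.55
eef_pos: [0.4728, -0.1652, 0.0497]
ee_rot: [[0.172, 0.985, -0.002], [0.985, -0.172, 0.001], [0.001, -0.003, -1.0]]
contact_force: [-0.3, 0.4, -7.0]
opening: 0.0391
```

play_rows(increments=[[[0.006,0.012,0.001],[0,0,0.5]],[[0.012,0.024,0],[0,0,0.8]],[[0.012,0.026,0],[0,0,0.9]],[[0.012,0.026,0],[0,0,0.9]],[[0.011,0.02,0],[0,0,1.5]],[[0.011,0.02,0],[0,0,2.4]],[[0.011,0.018,0],[0,0,2.8]],[[0.011,0.018,0],[0,0,2.8]],[[0.009,0.012,0],[0,0,2.4]],[[0.003,0.004,0],[0,0,1.3]],[[0,0,0],[0,0,0]],[[0,0,0],[0,0,0]]])

```text
time: 11.75
eef_pos: [0.5713, 0.0137, 0.0516]
ee_rot: [[-0.11, 0.994, -0.001], [0.994, 0.11, -0.001], [-0.001, -0.001, -1.0]]
contact_force: [-0.4, -0.4, -6.4]
opening: 0.0394
```

Run:
```python
from cell import eyes,env
import cv2,numpy as np
a=eyes.capture("scene")["color"][:,:,::-1]
cv2.imwrite("pics/j2s.png",cv2.resize(a[180:340,220:420],None,fx=4,fy=3.75,interpolation=2) if 0 else cv2.resize(a[180:330,220:420],None,fx=4,fy=4,interpolation=2))
a=eyes.capture("top")["color"][:,:,::-1]
cv2.imwrite("pics/j2t.png",cv2.resize(a[180:330,240:440],None,fx=4,fy=4,interpolation=2))
s=env.observe();print(s["eef_pos"],s["ee_rot"][:,2],s["contact_force"])
```

```text
[0.57128049 0.01345576 0.05173367] [-8.87946331e-04 -3.64969674e-04 -9.99999539e-01] [-0.46316212  0.15620243 -8.3200487 ]
```

View pics/j2s.png

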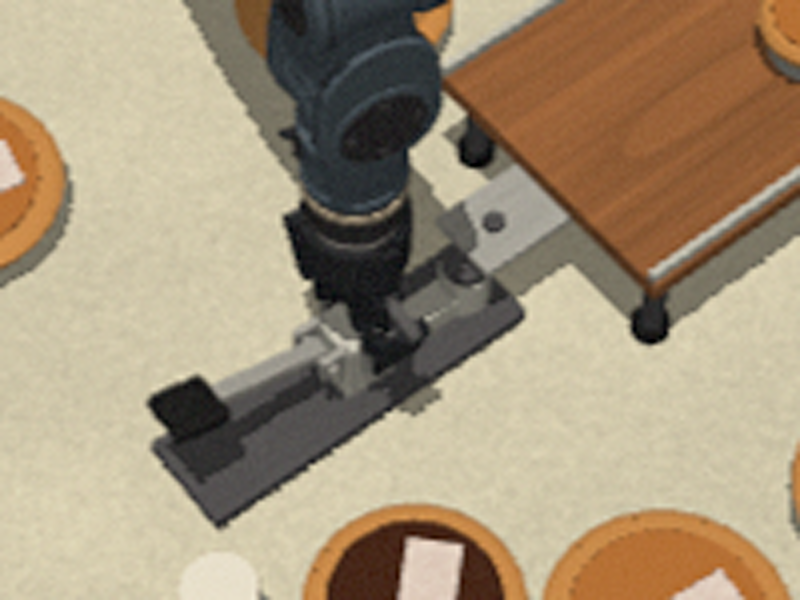

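View pics/j2t.png

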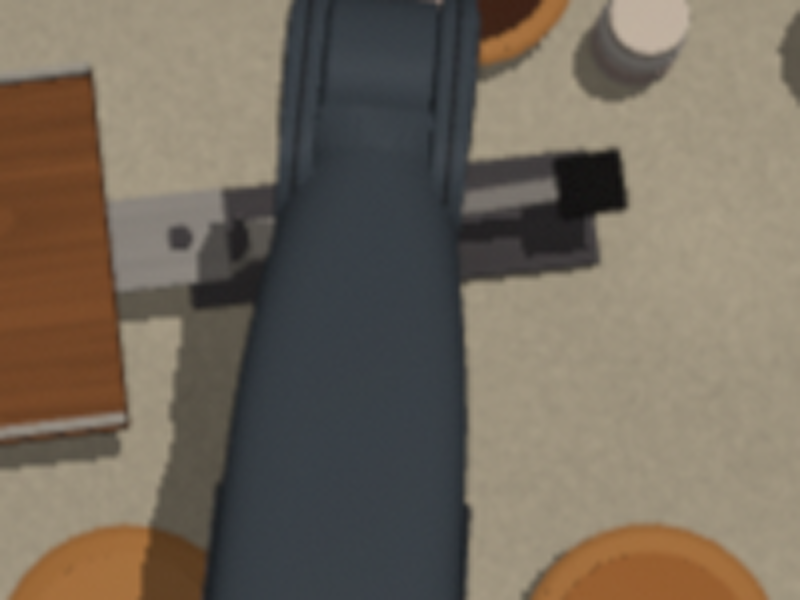

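Run:
```python
from h import *
s=crop(220,180,4);t=crop(240,180,4)
print("saddle",at("scene",*s(463,267),.064),"bolt",at("scene",*s(495,222),.088),at("top",*t(180,237),.088))
print("paddle",at("scene",*s(188,406),.113),at("top",*t(592,181),.113))
print(at("scene",*s(523,314),.018),at("scene",*s(220,525),.018),at("scene",*s(152,447),.018))
print(at("top",*t(597,263),.018),at("top",*t(193,306),.018))
```

```text
saddle [0.5659 0.1077 0.064 ] bolt [0.5585 0.1388 0.088 ] [0.5568 0.1383 0.088 ]
paddle [ 0.5866 -0.1263  0.113 ] [ 0.5871 -0.1268  0.113 ]
[0.5991 0.1399 0.018 ] [ 0.6304 -0.1327  0.018 ] [ 0.5522 -0.1427  0.018 ]
[ 0.5473 -0.14    0.018 ] [0.5199 0.1349 0.018 ]
```

play_rows(increments=[[[-0.001,0.006,0],[0,0,0]],[[-0.001,0.008,0],[0,0,0]],[[-0.0015,0.009,0],[0,0,0]],[[-0.001,0.005,0],[0,0,0]],[[0,0,0],[0,0,0]],[[0,0,0],[0,0,0]]])

```text
time: 12.45
eef_pos: [0.5673, 0.0425, 0.0519]
ee_rot: [[-0.112, 0.994, 0.0], [0.994, 0.112, -0.0], [-0.001, 0.0, -1.0]]
contact_force: [-0.1, 0.1, -7.0]
opening: 0.0395
```

Run:
```python
from cell import eyes,env
import cv2,numpy as np
a=eyes.capture("scene")["color"][:,:,::-1]
cv2.imwrite("pics/j3s.png",cv2.resize(a[180:330,220:420],None,fx=4,fy=4,interpolation=2))
a=eyes.capture("top")["color"][:,:,::-1]
cv2.imwrite("pics/j3t.png",cv2.resize(a[180:330,240:440],None,fx=4,fy=4,interpolation=2))
s=env.observe();print(s["eef_pos"],s["ee_rot"][:,2],s["contact_force"])
```

```text
[0.56743273 0.04214809 0.05194384] [ 1.47182478e-04 -3.62770347e-04 -9.99999923e-01] [ 0.03313246 -0.33852653 -7.49746232]
```

View pics/j3s.png

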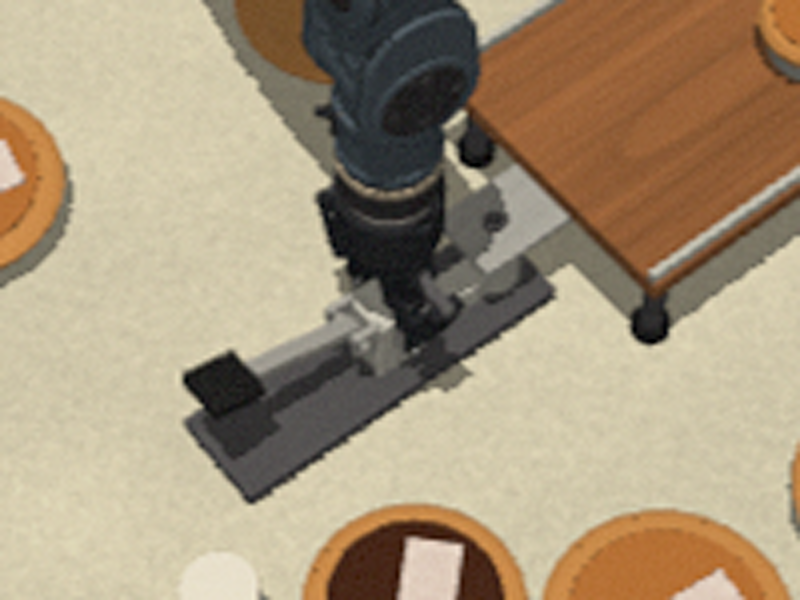

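View pics/j3t.png

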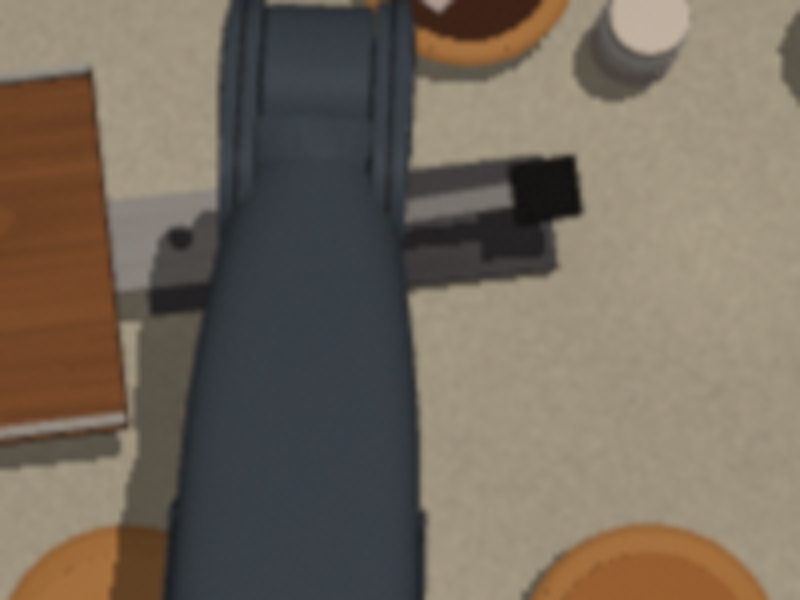

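play_rows(increments=[[[0,0,-0.003],[0,0,0]],[[0,0,-0.003],[0,0,0]],[[0,0,0],[0,0,0]],[[0,0,0],[0,0,0]]])

```text
time: 12.95
eef_pos: [0.5671, 0.0421, 0.0456]
ee_rot: [[-0.111, 0.994, -0.001], [0.994, 0.111, 0.0], [0.0, -0.001, -1.0]]
contact_force: [-0.1, -0.5, -6.9]
opening: 0.0391
```

Run:
```python
from h import *
s=crop(220,180,4);t=crop(240,180,4)
b1=at("top",*t(547,189),.113);b2=at("scene",*s(224,382),.113);print(b1,b2)
ax=np.array([-.1115,.9938,0])
print((b1+b2)/2+.238*ax)
f=at("scene",*s(554,293),.018); r=at("top",*t(151,313),.018);m=(f+r)/2;print(f,r,m, m-.028*ax)
```

```text
[ 0.5822 -0.098   0.113 ] [ 0.5834 -0.0967  0.113 ]
[0.556263  0.1391744 0.113    ]
[0.5961 0.1692 0.018 ] [0.5154 0.1634 0.018 ] [0.55575 0.1663  0.018  ] [0.558872  0.1384736 0.018    ]
```

Saddle estimate is within about 2 mm of the pad; continue lowering.

play_rows(increments=[[[0,0,-0.0015],[0,0,0]],[[0,0,0],[0,0,0]],[[0,0,0],[0,0,0]]])

```text
time: 13.25
eef_pos: [0.5676, 0.0422, 0.0449]
ee_rot: [[-0.111, 0.994, 0.001], [0.994, 0.111, -0.0], [-0.0, 0.001, -1.0]]
contact_force: [-1.0, 0.2, -5.0]
opening: 0.0394
```

play_rows(increments=[[[0,0,-0.001],[0,0,0]],[[0,0,-0.001],[0,0,0]],[[0,0,0],[0,0,0]],[[0,0,0],[0,0,0]]])

```text
time: 13.65
eef_pos: [0.5676, 0.0422, 0.0449]
ee_rot: [[-0.111, 0.994, 0.001], [0.994, 0.111, -0.0], [-0.001, 0.001, -1.0]]
contact_force: [-5.0, 0.2, 6.1]
opening: 0.0395
```

play_rows(increments=[[[0,0,0],[0,0,0]],[[0,0,0],[0,0,0]],[[0,0,0],[0,0,0]],[[0,0,0],[0,0,0]],[[0,0,0],[0,0,0]]], fingers=1)

```text
time: 14.15
eef_pos: [0.5675, 0.0423, 0.0424]
ee_rot: [[-0.111, 0.994, 0.0], [0.994, 0.111, -0.0], [-0.0, 0.0, -1.0]]
contact_force: [-0.3, -0.1, -0.4]
opening: 0.086
```

play_rows(increments=[[[0,0,0.02],[0,0,0]],[[0,0,0.04],[0,0,0]],[[0,0,0.045],[0,0,0]],[[0,0,0.045],[0,0,0]],[[0,0,0],[0,0,0]],[[0,0,0],[0,0,0]]])

```text
time: 14.75
eef_pos: [0.5687, 0.0422, 0.1945]
ee_rot: [[-0.111, 0.994, 0.005], [0.994, 0.111, -0.0], [-0.001, 0.004, -1.0]]
contact_force: [-0.1, 0.1, -0.2]
opening: 0.0853
```

play_rows(increments=[[[0.002,-0.02,0],[0,0,0]],[[0.004,-0.035,0],[0,0,0]],[[0.004,-0.04,0],[0,0,0]],[[0.004,-0.035,0],[0,0,0]],[[0.001,-0.01,0],[0,0,0]],[[0,0,0],[0,0,0]],[[0,0,0],[0,0,0]]], fingers=-1)

```text
time: 15.45
eef_pos: [0.5816, -0.0968, 0.191]
ee_rot: [[-0.111, 0.994, -0.003], [0.994, 0.111, 0.002], [0.002, -0.002, -1.0]]
contact_force: [-0.5, -0.1, -0.2]
opening: 0.0001
```

Run:
```python
from cell import eyes,env
import cv2,numpy as np
a=eyes.capture("scene")["color"][:,:,::-1]
cv2.imwrite("pics/j4s.png",cv2.resize(a[180:330,220:420],None,fx=4,fy=4,interpolation=2))
a=eyes.capture("top")["color"][:,:,::-1]
cv2.imwrite("pics/j4t.png",cv2.resize(a[180:330,240:440],None,fx=4,fy=4,interpolation=2))
s=env.observe();print(s["eef_pos"],s["ee_rot"][:,2],s["contact_force"])
```

```text
[ 0.58199703 -0.09624824  0.19180971] [-1.16284096e-03  9.16421782e-04 -9.99998904e-01] [ 0.21569456 -0.91779368  1.00109386]
```

View pics/j4s.png

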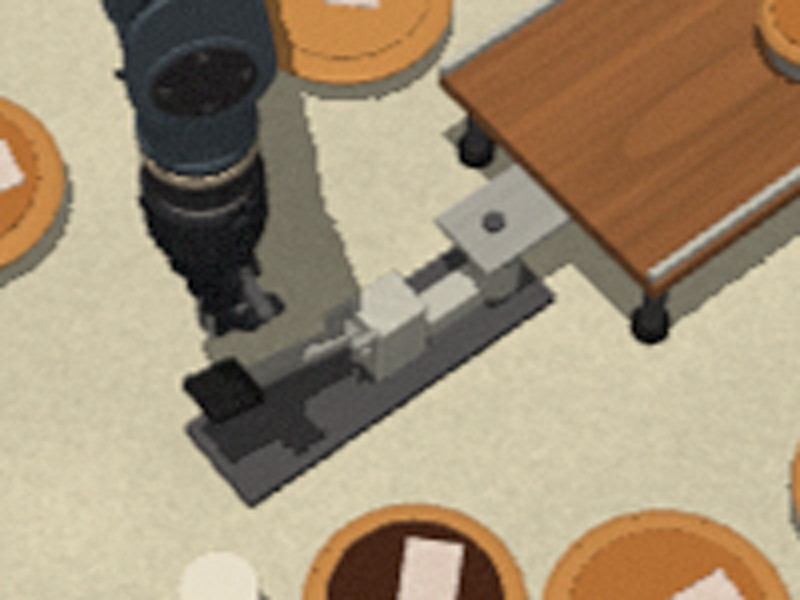

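View pics/j4t.png

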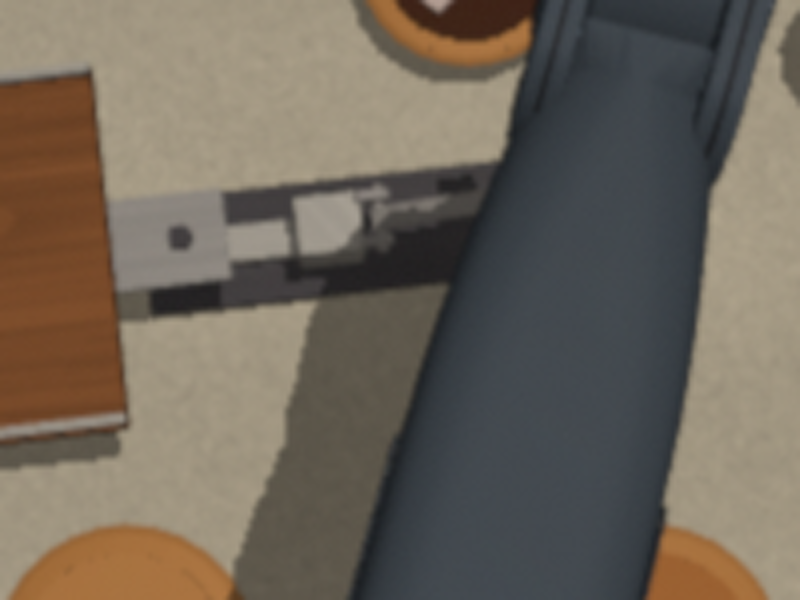

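play_rows(increments=[[[0.001,-0.001,-0.02],[0,0,0]],[[0,0,-0.03],[0,0,0]],[[0,0,-0.017],[0,0,0]],[[0,0,0],[0,0,0]],[[0,0,0],[0,0,0]]])

```text
time: 16.05
eef_pos: [0.5832, -0.0976, 0.1256]
ee_rot: [[-0.112, 0.994, -0.0], [0.994, 0.112, 0.0], [0.0, -0.0, -1.0]]
contact_force: [0.3, -0.1, 1.1]
opening: -0.0
```

Run:
```python
from cell import eyes,env
import cv2,numpy as np
a=eyes.capture("scene")["color"][:,:,::-1]
cv2.imwrite("pics/j5s.png",cv2.resize(a[210:330,220:380],None,fx=5,fy=5,interpolation=2))
s=env.observe();print(s["eef_pos"],s["ee_rot"][:,2],s["contact_force"])
from h import *
t=crop(240,180,4);s=crop(220,180,4)
print("block",at("top",*t(329,222),.075),at("scene",*s(393,298),.075))
```

```text
[ 0.58395596 -0.09805295  0.12666956] [ 1.61566589e-03 -3.69459684e-04 -9.99998627e-01] [-0.82942519 -0.61087582  0.45913014]
block [0.568  0.0416 0.075 ] [0.5673 0.0477 0.075 ]
```

View pics/j5s.png

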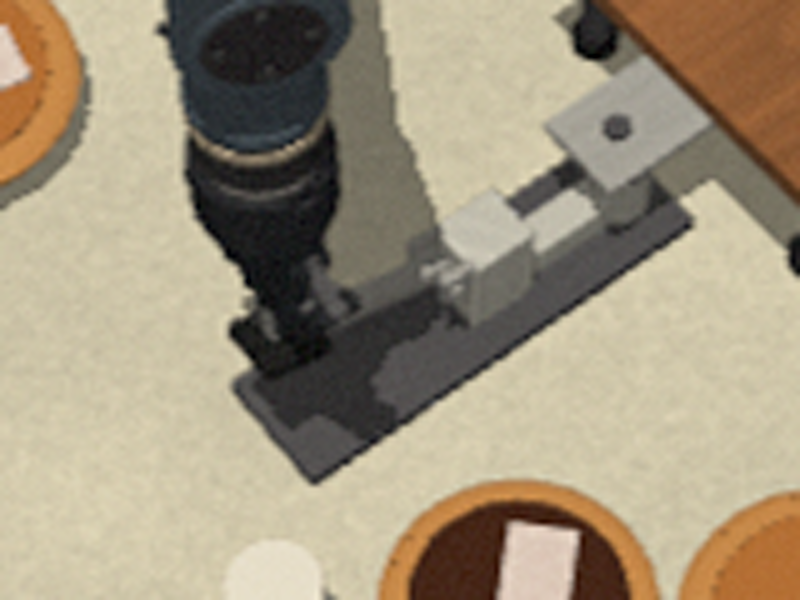

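Run:
```python
from h import *
s=crop(220,210,5)
print("block",at("scene",*s(486,228),.075))
a,b,c=[at("scene",*s(*p),.012) for p in((236,384),(315,484),(692,220))]
print(a,b,c,"ctr",(a+c)/2, "ang",np.degrees(np.arctan2(*(c-b)[[1,0]])),np.linalg.norm(c-b),np.linalg.norm(a-b))
u=(c-b)/np.linalg.norm(c-b);print("saddle",(a+c)/2+.112*u)
```

```text
block [0.5687 0.0432 0.075 ]
[ 0.5489 -0.1116  0.012 ] [ 0.6274 -0.1057  0.012 ] [0.5951 0.1699 0.012 ] ctr [0.572   0.02915 0.012  ] ang 96.68450497712456 0.2774863059684207 0.07872140750774204
saddle [0.55896296 0.14038864 0.012     ]
```

The saddle is about 3 mm from the pad and the fingertips are over the paddle. Trial stroke, in steps.

play_rows(increments=[[[0,0,-0.008],[0,0,0]],[[0,0,-0.006],[0,0,0]],[[0,-0.001,-0.008],[0,0,0]],[[0,-0.002,-0.008],[0,0,0]],[[0,0,0],[0,0,0]]])

```text
time: 16.6
eef_pos: [0.583, -0.1018, 0.0941]
ee_rot: [[-0.111, 0.994, -0.001], [0.994, 0.111, 0.001], [0.001, -0.001, -1.0]]
contact_force: [2.3, -0.2, 2.1]
opening: 0.0001
```

play_rows(increments=[[[0,-0.001,-0.006],[0,0,0]],[[0,-0.001,-0.006],[0,0,0]],[[0,-0.001,-0.006],[0,0,0]],[[0,-0.001,-0.005],[0,0,0]],[[0,0,0],[0,0,0]],[[0,0,0],[0,0,0]]])

```text
time: 17.2
eef_pos: [0.5834, -0.1036, 0.0733]
ee_rot: [[-0.112, 0.994, 0.001], [0.994, 0.112, 0.004], [0.004, 0.001, -1.0]]
contact_force: [-0.8, 3.7, 7.0]
opening: 0.0004
```

Run:
```python
from cell import eyes,env
import cv2,numpy as np
a=eyes.capture("scene")["color"][:,:,::-1]
cv2.imwrite("pics/p1s.png",cv2.resize(a[210:330,220:380],None,fx=5,fy=5,interpolation=2))
s=env.observe();print(s["eef_pos"],s["ee_rot"][:,2],s["contact_force"])
```

```text
[ 0.5834164  -0.1036308   0.07336058] [ 6.56463859e-04  4.34297584e-03 -9.99990354e-01] [-0.27654902  4.49819167  7.45087079]
```

View pics/p1s.png

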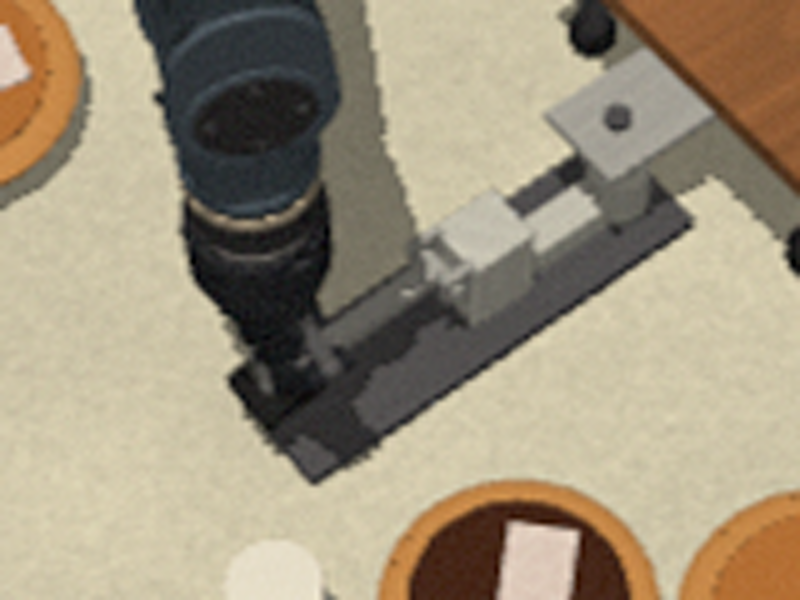

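play_rows(increments=[[[0,0,-0.004],[0,0,0]],[[0,0,-0.004],[0,0,0]],[[0,0,-0.002],[0,0,0]],[[0,0,0],[0,0,0]],[[0,0,0],[0,0,0]]])

```text
time: 17.75
eef_pos: [0.5836, -0.1035, 0.0651]
ee_rot: [[-0.112, 0.994, 0.002], [0.994, 0.112, 0.004], [0.004, 0.002, -1.0]]
contact_force: [-3.7, 5.4, 13.3]
opening: -0.0001
```

play_rows(increments=[[[0,0,-0.002],[0,0,0]],[[0,0,-0.001],[0,0,0]],[[0,0,0],[0,0,0]],[[0,0,0],[0,0,0]]])

```text
time: 18.15
eef_pos: [0.5837, -0.1034, 0.0644]
ee_rot: [[-0.113, 0.994, 0.002], [0.994, 0.113, 0.004], [0.004, 0.003, -1.0]]
contact_force: [-6.9, 6.5, 21.5]
opening: 0.0005
```

Run:
```python
from cell import eyes,env
import cv2,numpy as np
a=eyes.capture("scene")["color"][:,:,::-1]
cv2.imwrite("pics/p2s.png",cv2.resize(a[210:330,220:380],None,fx=5,fy=5,interpolation=2))
s=env.observe();print(s["eef_pos"],s["ee_rot"][:,2],s["contact_force"])
```

```text
[ 0.58370908 -0.10337678  0.06447134] [ 0.0025762   0.00421632 -0.99998779] [-6.77736322  6.05224523 21.49213883]
```

View pics/p2s.png

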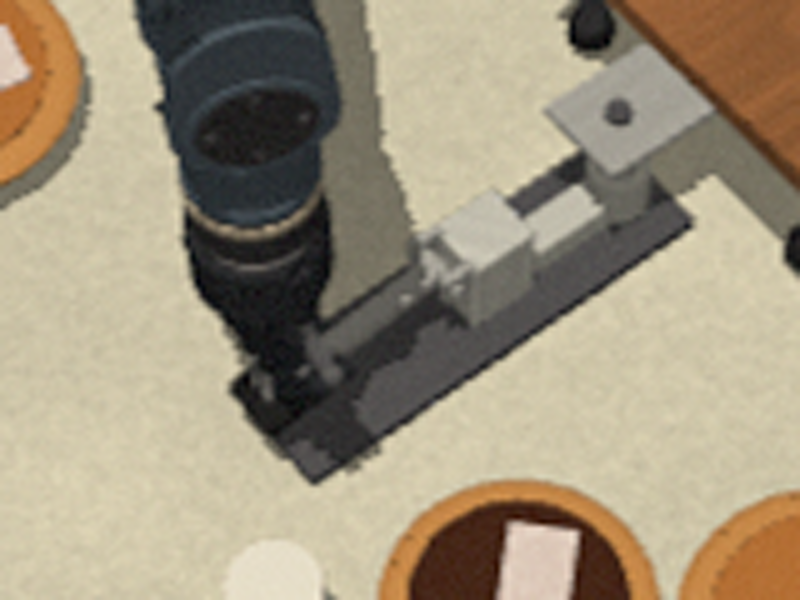

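Handle is at its stop (force climbing, tip 57 mm) and the pad has risen. Let it come back up.

play_rows(increments=[[[0,0,0.008],[0,0,0]],[[0,0.001,0.01],[0,0,0]],[[0,0.002,0.012],[0,0,0]],[[0,0.002,0.014],[0,0,0]],[[0,0.001,0.016],[0,0,0]],[[0,0,0.01],[0,0,0]],[[0,0,0],[0,0,0]],[[0,0,0],[0,0,0]],[[0,0,0],[0,0,0]],[[0,0,0],[0,0,0]]])

```text
time: 19.2
eef_pos: [0.5825, -0.0996, 0.128]
ee_rot: [[-0.111, 0.994, -0.002], [0.994, 0.111, 0.001], [0.001, -0.002, -1.0]]
contact_force: [0.8, 0.2, 0.4]
opening: -0.0002
```

Run:
```python
from cell import eyes,env
import cv2,numpy as np
a=eyes.capture("scene")["color"][:,:,::-1]
cv2.imwrite("pics/p3s.png",cv2.resize(a[210:330,220:380],None,fx=5,fy=5,interpolation=2))
s=env.observe();print(s["eef_pos"],s["ee_rot"][:,2],s["contact_force"])
```

```text
[ 0.5826845  -0.09958589  0.12820198] [-2.05135143e-03  6.00364111e-04 -9.99997716e-01] [0.70751528 0.76774241 0.06180523]
```

View pics/p3s.png

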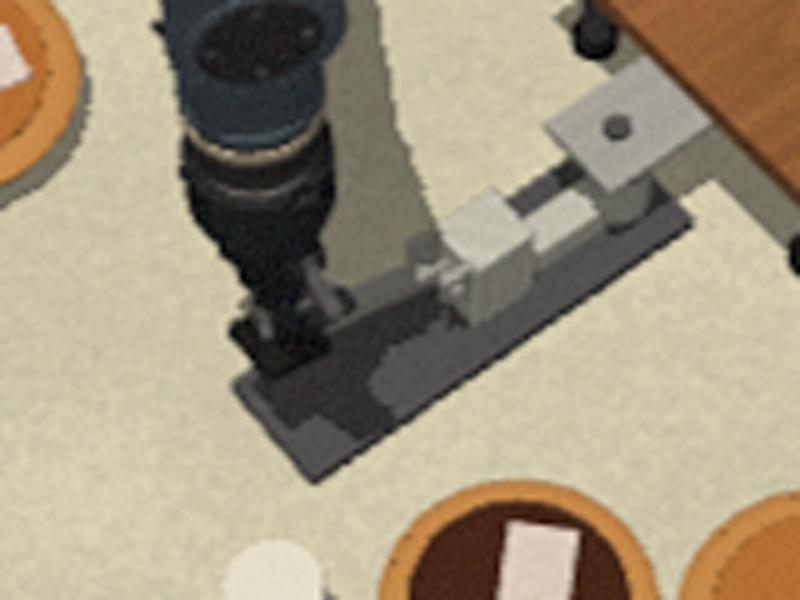

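Riser down, handle up, jack unmoved. Second stroke.

play_rows(increments=[[[0,0,-0.01],[0,0,0]],[[0,0,-0.006],[0,0,0]],[[0,-0.001,-0.008],[0,0,0]],[[0,-0.001,-0.008],[0,0,0]],[[0,-0.001,-0.008],[0,0,0]],[[0,-0.001,-0.007],[0,0,0]],[[0,0,-0.006],[0,0,0]],[[0,0,-0.006],[0,0,0]],[[0,0,-0.005],[0,0,0]],[[0,0,-0.004],[0,0,0]],[[0,0,0],[0,0,0]],[[0,0,0],[0,0,0]]])

```text
time: 20.45
eef_pos: [0.584, -0.1037, 0.0649]
ee_rot: [[-0.111, 0.994, 0.003], [0.994, 0.111, -0.0], [-0.0, 0.003, -1.0]]
contact_force: [-3.8, 0.6, 14.6]
opening: 0.0001
```

play_rows(increments=[[[0,0,-0.001],[0,0,0]],[[0,0,0],[0,0,0]],[[0,0,0],[0,0,0]],[[0,0,0],[0,0,0]],[[0,0,0],[0,0,0]],[[0,0,0],[0,0,0]]])

```text
time: 21.05
eef_pos: [0.584, -0.1036, 0.0647]
ee_rot: [[-0.111, 0.994, 0.003], [0.994, 0.111, -0.0], [-0.0, 0.003, -1.0]]
contact_force: [-5.2, 1.2, 18.9]
opening: 0.0001
```

Run:
```python
from cell import eyes,env
import cv2,numpy as np
a=eyes.capture("scene")["color"][:,:,::-1]
cv2.imwrite("pics/p4s.png",cv2.resize(a[170:380,90:410],None,fx=2.5,fy=2.5,interpolation=2))
s=env.observe();print(s["eef_pos"],s["ee_rot"][:,2],s["contact_force"])
```

```text
[ 0.5840794  -0.10366064  0.06468865] [ 3.04585491e-03 -1.88255680e-04 -9.99995344e-01] [-5.64255008  1.32053891 18.60207486]
```

View pics/p4s.png

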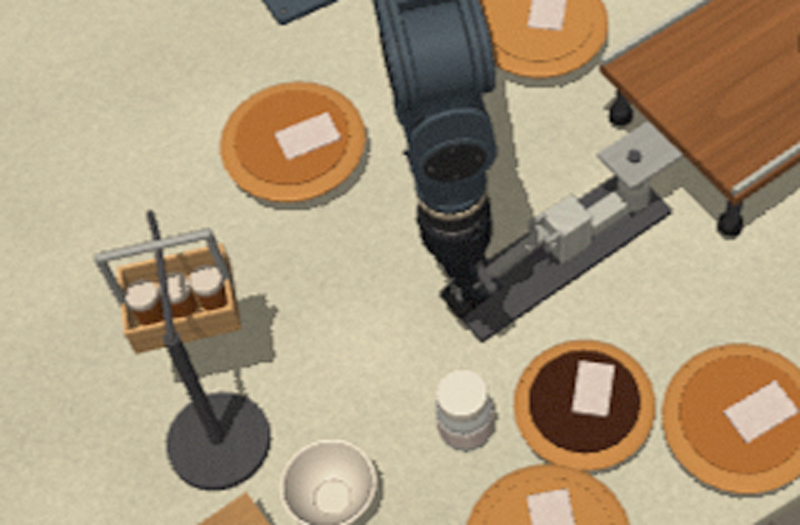

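Basket hangs, jack holds the riser up, and the fingers push the handle against its stop with about 19 N, steady. Handing in.

```bash
python3 -c "
from cell import sign_off
print(sign_off())"
```

```text
the job is handed in; nothing more can be done
None
```

The job is handed in at about 21 s on the robot's clock, well under the 72 s limit. `sign_off()` gave no verdict.

**What I did:**
- I lifted the basket off the riser, hung it on the hook over the tip and let go.
- I set the jack under the lift pad and let go of it.
- I pressed the handle right down as a trial, let it come right back up, and pressed it right down again. The arm is still holding it there.

**Last checks:**
- **Basket:** the last picture shows it hanging level by its bar on the hook arm, clear of the gripper.
- **Jack position:** it looks flat and did not shift through the first stroke. Saddle estimates put it about 1 to 3 mm from the pad's centre, against the 15 mm allowed. One scene-camera reading of the block top was about 6 mm off the top camera's. Measured again it agreed to about 2 mm.
- **Handle and riser:** the fingertips are at 57 mm, which is the handle's stop height, pushing down with a steady 19 N or so. In the picture the tab is raised and the arm is not touching the riser.
- **Bystanders:** the jar, pies and bowl look unmoved by eye in the last picture. The tart was just outside it; it had not moved in the earlier pictures.

I could not read the handle angle, the pad height or the contact forces on the riser directly. Those are judged from the fingertip height, the wrist force and the pictures.

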